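# Tip the pump head onto the service board and seat it against the stop

## Task

Slide the blue pump head, still standing, squarely up against the yellow step of the service board, then tip it over the step so that it lies flat on the board with its round cover facing up. Then push it along the board until its end sits flush against the back stop, and leave it there. Do not knock the other things about.

Things in the scene. Friction and masses are not known exactly. Their poses are not given: they have to be found in the camera images.
- pump_head: blue pump head: plain rectangular casting, 0.55-0.95 kg, 88 (x) by 100 (y) by 120 mm (z), too thick to grip. It starts standing on its 88 x 100 end on the counter, a few cm in front of the station's step, turned up to 17 degrees from square. Origin: centre of that end; at the start z up, x towards the step. Lying on the board cover up, origin is 54 mm above the counter, x points down.
- cover (a point): centre of the round aluminium cover with bolts, 80 mm across, nearly flush, on the pump head's -x face (the face away from the step at the start): 44 mm to -x and 60 mm to +z of the pump head's origin. With its foot against the step, a push of under 12 N here tips it; past about 45 degrees it falls over by itself
- port (a point): centre of the pump head's other end (brass port, flush), 120 mm along z from its origin. When the head lies home this end touches the back stop.
- station: service station, fixed to the counter: grey board with black top, 10 mm thick, 166 mm deep (x), 210 mm wide (y). Its front edge, marked yellow, to the robot's left, is a 10 mm high step that stops the foot of the pump head. Origin: at counter height, middle of the step's face; x points over the board (to the robot's right, within 15 degrees), y away from the robot, z up.
- stop (a point): middle of the front face of the steel back stop that crosses the board: 150 mm along the station's x from its origin, 27.5 mm above the counter. The stop is 200 mm wide, its top 45 mm above the counter.
- shelf (a point): middle of the front edge of the fixed wire shelf over the station, underside 240 mm above the counter. It spans station x -35 to +75, y -142 to +142 mm, goods on it up to 330 mm high; posts 14 mm thick at x = 30, y = -137 and +137 mm, feet 34 mm wide. The tipping block clears it; a tool reaching under it must lean by 35 to 45 degrees, its body back towards -x of the station.
- white_bottle: bystander: white squeeze bottle with a red cap, 60 mm diameter, 150 mm tall. Origin: centre of its underside (where it rests).
- jar: bystander: white jar with a black cap, 56 mm diameter, 85 mm tall. Origin: centre of its underside (where it rests).
- spool: bystander: cream thread spool, slightly tapered, 56 mm diameter, 75 mm tall. Origin: centre of its underside (where it rests).
- bowl: bystander: small steel bowl, 80 mm diameter, 35 mm tall. Origin: centre of its underside (where it rests).
- wrench: bystander: dark steel wrench lying flat along its x, 180 mm long, 38 mm wide, 8 mm thick. Origin: centre of its underside (where it rests).
- gasket: bystander: orange ring, 70 mm diameter, 8 mm thick, lying flat. Origin: centre of its underside (where it rests).
- carton: bystander: cardboard carton 70 x 100 x 50 mm. Origin: centre of its underside (where it rests).

How it is judged:
By the outcome, as a careful person would: the job done as asked, in the order asked, and still so for the second after the job is handed in, with the robot touching nothing.
It also fails if it takes over 51 s, if anything falls off the work surface, if the arm or the gripper's body presses on something with over 40 N, if the wrist force passes 120 N, or if a joint passes its speed limit or range.

## Robot

A 6-joint arm with a two-finger parallel gripper is mounted at the origin on the work surface. World frame = base frame: x ahead of the robot, y to its left, z up, the work surface at z = 0. Lengths are in m, angles in rad, forces in N, time in s.
With the tool pointing down it reaches from about 0.25 to 0.775 m from the base axis. Payload 4 kg.
Tool frame: the origin (TCP) lies at the very end of the fingers, on their centre line; the grasp point (between the pads) lies 19 mm behind it; z points along the fingers, y is the line along which they close (so a half turn about z gives the same grasp; the last joint's range is limited). The gripper opens to 94 mm and grips with 3 to 60 N. Pads are 16 mm wide; open, the fingers measure 119 mm over their backs; the gripper's body (75 mm by 177 mm) begins 78 mm behind the grasp point.
Start: joints at [-1.398, 0.087, 1.371, -0, 1.684, -0.103], TCP at [0.15, -0.529, 0.206] pointing down, gripper open.
Joint ranges: [-3.1, 3.1], [-0.76, 2.03], [0.27, 2.55], [-1.08, 4.22], [0.17, 2.65], [-2.57, 2.57]. Speed limits (rad/s): [2.79, 2.79, 3.14, 3.14, 3.14, 3.14].

## Interface

Orientations are given as [roll, pitch, yaw] about the fixed x, y, z axes, in that order (R = Rz(yaw) Ry(pitch) Rx(roll)).
In Python, from bench import robot, vision gives the robot as it stands.
- The arm moves only by the shell command python3 -m crank 'ROWS'. ROWS is JSON, a list of rows, each a list of 3 entries, a list of its own where there are three numbers: the closure, from 0 (fully open) to 1 (shut), then the shift along the tool's x, y, z in m, then the turn, a rotation vector about the tool's x, y, z in degrees. A call has 1 to 8 rows; each row shifts and turns the commanded pose from where the row before left it, along the tool's axes as they then stand; what a row does not reach is not made up. A row lasts 1/10 s, in which the tool goes at most 50 mm and 8.59 degrees, less where a joint would pass 70% of its speed; a pose out of reach is approached as far as the arm can. A call with a gripper value outside its range is refused whole. The fingers move at their own pace and stop on an object; the grip force is fixed at half the most. Time passes only in rows, so rows that do not move let the fingers close. It gives the time, the measured TCP pose, the force, the opening and the grip force at its end, in the units of the state.
- robot.get_obs(): the state, without advancing time (a new reading comes with each control period).
- vision.snapshot(name): name is "side" or "top" or "wrist"; returns a dict with "color" (480x640x3 uint8, red, green, blue), "z_map" (480x640 float32, m along the optical axis (not along the pixel's ray), 0 where there is no reading), "fx", "fy", "cx", "cy" (pixels), "R" (3x3) and "t" (3): a world point X has camera coordinates R X + t. Camera axes: x right, y down, z forward; pixel columns grow to the right and rows downward; lengths in m; the calibration is good to about 2 mm. A picture is of the moment at which its call begins.
- robot.close_job(): hands the job in; it is judged then, once.
The state is a dict: "time": time; "joint_positions": joint angles; "qvel": joint speeds; "joint_torque": joint torques, N m; "tool_pos": TCP position; "ee_rot": TCP orientation; "wrist_force": force on the tool from outside, world axes, zero at the start; "wrist_torque": the same for the moment, N m; "width": finger opening in m; "finger_force": force on a finger pad.
Only numpy, scipy, OpenCV 4.12 (cv2) and the standard library are available. Lean on these libraries where they do the work, as an engineer would, in place of code of your own. Each camera call takes 0.05 s, during which the arm holds its last target. There are 200 camera calls.

## Working session

There is one attempt and no reset: what is moved stays moved. The work goes in short steps, Python scripts to look and compute and a shell command to move; the robot and the scene stay as the last step left them, time stands still between calls to the robot, and variables do not carry over. Pictures are saved under pics/ and viewed, at most 10 in all, crops included, and the job is handed in when it is done.

```bash
ls; mkdir -p pics; python3 - <<'E'
from bench import robot, vision
import cv2, numpy as np
o=robot.get_obs(); print(o['time'],o['tool_pos'],o['ee_rot'],o['width'])
for n in ['top','side']:
    s=vision.snapshot(n); np.savez('%s0.npz'%n,**s)
    cv2.imwrite('pics/%s0.png'%n,s['color'][:,:,::-1]); print(n,s['fx'],s['cx'],s['cy'],np.round(s['R'],3).tolist(),np.round(s['t'],3),np.round(-s['R'].T@s['t'],3))
E
```

```text
pics
0.0 [ 0.14965015 -0.52869158  0.20432561] [-3.13942435e+00 -1.81414842e-04  2.75772309e-01] 0.09397569043229302
top 548.1407499686068 318.97118879670666 242.56911388275114 [[-0.025, -1.0, -0.012], [-0.996, 0.026, -0.091], [0.091, 0.009, -0.996]] [-0.027  0.592  1.024] [ 0.495 -0.053  1.073]
side 592.9538405974713 320.9902954728302 240.31552459829942 [[0.949, 0.317, -0.008], [0.262, -0.799, -0.542], [-0.178, 0.512, -0.841]] [-0.533 -0.075  1.239] [ 0.745 -0.526  0.997]
```

View pics/top0.png

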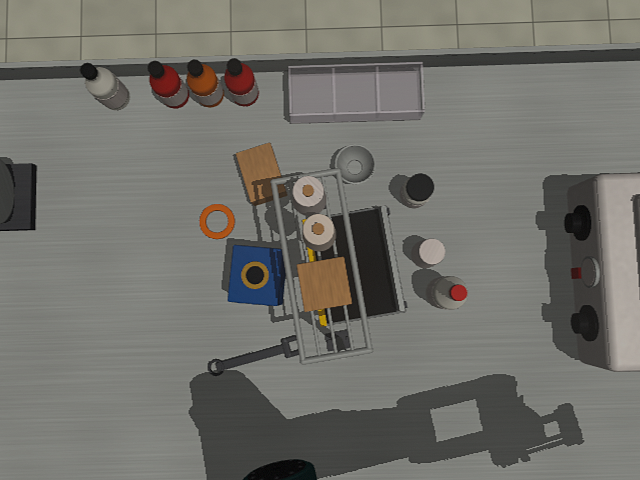

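View pics/side0.png

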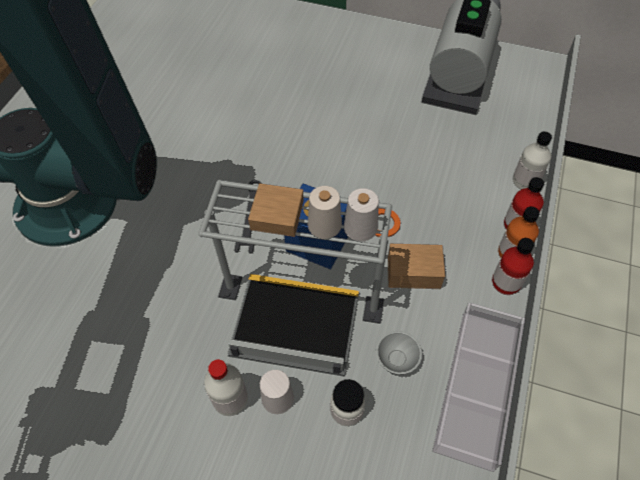

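Top view: the blue head is at (255,273), the yellow step runs from about (310,250) to (323,325), and the stop is at (385-405, 207-310). The wrench is at (215-295, 367-345), the carton at (262,173) and the gasket at (217,222). The side view shows the yellow step from (250,278) to (357,293) and the stop at (235-345, 350-368).

```bash
cat > h.py <<'E'
import numpy as np, cv2
def world(s):
    v,u=np.mgrid[0:480,0:640]; z=s['z_map']
    P=np.stack([(u-s['cx'])/s['fx']*z,(v-s['cy'])/s['fy']*z,z],-1)
    return (P-s['t'])@s['R']
def ray(s,uv,h):
    uv=np.atleast_2d(np.asarray(uv,float)); d=np.c_[(uv[:,0]-s['cx'])/s['fx'],(uv[:,1]-s['cy'])/s['fy'],np.ones(len(uv))]@s['R']
    c=-s['R'].T@s['t']; return c+d*((h-c[2])/d[:,2])[:,None]
def hsv(s): return cv2.cvtColor(np.ascontiguousarray(s['color']),cv2.COLOR_RGB2HSV)
def line(P): # fit xy line: centre, angle deg, extents
    vx,vy,x,y=cv2.fitLine(P[:,:2].astype(np.float32),cv2.DIST_HUBER,0,.001,.001).ravel()
    t=(P[:,:2]-[x,y])@[vx,vy]; a,b=np.percentile(t,[1,99]); d=np.array([vx,vy])
    return np.degrees(np.arctan2(vy,vx)),[x,y]+a*d,[x,y]+b*d
E
python3 - <<'E'
from h import *
np.set_printoptions(precision=4,suppress=True)
for n in ['top','side']:
    s=dict(np.load(n+'0.npz')); H=hsv(s); W=world(s)
    b=cv2.inRange(H,(100,120,40),(125,255,255))>0
    ye=cv2.inRange(H,(20,150,120),(32,255,255))>0
    m=ye&(abs(W[...,2]-.01)<.006)
    uv=np.argwhere(m)[:,::-1]; P=ray(s,uv,.01); print(n,'yellow',m.sum(),*line(P), W[m][:,2].mean())
    m=b&(abs(W[...,2]-.12)<.008); 
    if m.sum()>50:
        P=ray(s,np.argwhere(m)[:,::-1],.12); print('blue top',m.sum(),cv2.minAreaRect((P[:,:2]*1000).astype(np.float32)),W[m][:,2].mean())
    # stop top & board
    if n=='top': box=(slice(195,325),slice(330,415))
    else: box=(slice(270,375),slice(220,365))
    M=np.zeros((480,640),bool); M[box]=True
    m=M&(abs(W[...,2]-.045)<.005)
    P=ray(s,np.argwhere(m)[:,::-1],.045); print('stop',m.sum(),cv2.minAreaRect((P[:,:2]*1000).astype(np.float32)),*line(P))
    # obstacles
    m=(W[...,2]>.02)&(W[...,2]<.4)
s=dict(np.load('top0.npz'))
for k,uv,h in [('wr ends',(209,370),0.004),('',(300,345),.004),('gask',(217,222),.008),('cart',[(235,151),(270,143),(287,195),(250,204)],.05),('posts/shelf corners',[(273,180),(338,170),(371,349),(302,361)],.25)]: print(k,ray(s,uv,h).tolist())
E
```

```text
top yellow 133 9.436896 [ 0.4328 -0.0478] [ 0.6386 -0.0137] 0.01187318096083437
blue top 2141 ((528.8817138671875, 69.2960205078125), (87.43001556396484, 98.9894790649414), 83.40690612792969) 0.12163545776939767
stop 635 ((568.0496215820312, -204.14552307128906), (213.2629852294922, 65.0135498046875), 8.122675895690918) 7.5283875 [ 0.4606 -0.1919] [ 0.6644 -0.1649]
side yellow 414 8.464862 [ 0.4347 -0.0441] [ 0.6357 -0.0141] 0.010611901311489176
blue top 219 ((539.8385009765625, 77.6583251953125), (84.94071960449219, 103.38680267333984), 16.01516342163086) 0.11920394262457713
stop 786 ((512.1775512695312, -163.8208465576172), (103.58763122558594, 272.50146484375), 69.90668487548828) 7.325157 [ 0.4205 -0.1968] [ 0.6533 -0.1668]
wr ends [[0.35256821057319265, 0.17512289081716592, 0.0040000000000000036]]
 [[0.39576681141933406, -0.0009434282294829219, 0.0040000000000000036]]
gask [[0.638400334020127, 0.1565026621533227, 0.008000000000000007]]
cart [[0.7682927619644615, 0.11270412102375066, 0.050000000000000044], [0.7819556772895992, 0.04562781846659578, 0.050000000000000044], [0.6806306091228664, 0.015188918341609063, 0.050000000000000044], [0.6653440326319675, 0.08548346886566036, 0.050000000000000044]]
posts/shelf corners [[0.668104173148768, 0.02282809032050718, 0.25], [0.6808238433770234, -0.0767191594663652, 0.25], [0.41020037798468645, -0.1178491134844368, 0.25], [0.39515771740174055, -0.015286419931435813, 0.25]]
```

Both views agree. The station's yaw is about -81.7°, with the step face near (0.534,-0.024). The head centre is near (0.529,0.069), turned about 15° from square (88×99 mm top measured at z 0.121). I'll raise the arm while yawing, then carry it over the shelf to the far side.

```bash
cat >> h.py <<'E'
from scipy.spatial.transform import Rotation as Ro
def togo(o,target,yaw,lean):  # tool-frame shift and turn to reach a tool pose (yaw of tool, lean about tool y)
    R=Ro.from_euler('xyz',o['ee_rot']).as_matrix()
    T=(Ro.from_euler('xyz',[np.pi,0,np.radians(yaw)])*Ro.from_euler('y',-lean,degrees=True)).as_matrix()
    print('shift',np.round(R.T@(np.array(target)-o['tool_pos']),4),'turn',np.round(Ro.from_matrix(R.T@T).as_rotvec(degrees=True),2),'shift in final axes',np.round(T.T@(np.array(target)-o['tool_pos']),4))
E
python3 -m crank '[[0.35,[0,0,-0.028],[0,0,-8.2]],[0.35,[0,0,-0.028],[0,0,-8.2]],[0.35,[0,0,-0.028],[0,0,-8.2]],[0.35,[0,0,-0.028],[0,0,-8.2]],[0.35,[0,0,-0.028],[0,0,-8.2]],[0.35,[0,0,-0.028],[0,0,-8.2]],[0.35,[0,0,-0.028],[0,0,-8.2]],[0.35,[0,0,-0.028],[0,0,-8.2]]]'
python3 -m crank '[[0.35,[0,0,-0.028],[0,0,-8.2]],[0.35,[0,0,0],[0,0,-8.2]],[0.35,[0.041,0.025,0],[0,0,0]],[0.35,[0.041,0.025,0],[0,0,0]],[0.35,[0.041,0.025,0],[0,0,0]],[0.35,[0.041,0.025,0],[0,0,0]],[0.35,[0.041,0.025,0],[0,0,0]],[0.35,[0.041,0.025,0],[0,0,0]]]'
```

```text
time: 0.9
tool_pos: [0.1497, -0.529, 0.4301]
ee_rot: [-3.141, -0.001, 1.427]
wrist_force: [1.1, 0.7, 0.1]
width: 0.0607
finger_force: 0.0
time: 1.7
tool_pos: [0.2652, -0.2632, 0.4571]
ee_rot: [3.142, -0.0, 1.706]
wrist_force: [1.1, 0.5, -0.1]
width: 0.0612
finger_force: 0.0
```

```bash
python3 - <<'E'
from h import *
np.set_printoptions(precision=4,suppress=True)
for n in ['top','side']:
    s=dict(np.load(n+'0.npz')); H=hsv(s); W=world(s)
    O=np.array([.534,-.024]); a=np.radians(-81.7); X=np.array([np.cos(a),np.sin(a)]); Y=np.array([-X[1],X[0]])
    sx=(W[...,:2]-O)@X; sy=(W[...,:2]-O)@Y
    ye=(cv2.inRange(H,(20,150,120),(32,255,255))>0)&(abs(W[...,2]-.01)<.006)
    P=ray(s,np.argwhere(ye)[:,::-1],.01)[:,:2]-O
    x=P@X;y=P@Y
    for lo in np.arange(-.1,.1,.04):
        k=(y>lo)&(y<lo+.04)
        if k.sum()>8: print(n,'yellow y',round(lo,2),np.percentile(x[k],[2,50,98]),k.sum())
    m=(abs(W[...,2]-.045)<.004)&(sx>.13)&(sx<.18)&(abs(sy)<.11)
    P=ray(s,np.argwhere(m)[:,::-1],.045)[:,:2]-O; x=P@X;y=P@Y
    for lo in np.arange(-.1,.1,.04):
        k=(y>lo)&(y<lo+.04)
        if k.sum()>8: print(n,'stop y',round(lo,2),np.percentile(x[k],[2,50,98]),k.sum())
    m=(abs(W[...,2]-.04)<.01)&(sx>.12)&(sx<.2)&(abs(sy)<.15); print(np.percentile(sy[m],[1,99]))
E
```

```text
top yellow y -0.1 [0.0022 0.0085 0.0144] 62
top yellow y 0.02 [0.002  0.0058 0.0109] 55
top stop y -0.1 [0.1513 0.1569 0.1646] 115
top stop y -0.06 [0.1514 0.1563 0.1613] 110
top stop y -0.02 [0.1514 0.1563 0.1614] 109
top stop y 0.02 [0.1513 0.1564 0.1614] 105
top stop y 0.06 [0.1512 0.157  0.166 ] 116
[-0.0969  0.1237]
side yellow y -0.1 [0.0006 0.0055 0.0114] 76
side yellow y -0.06 [0.001  0.0048 0.0086] 79
side yellow y -0.02 [0.0011 0.005  0.0092] 80
side yellow y 0.02 [0.0012 0.0051 0.0089] 82
side yellow y 0.06 [0.0014 0.0052 0.0094] 80
side stop y -0.1 [0.1512 0.1566 0.1652] 134
side stop y -0.06 [0.1515 0.1569 0.1628] 145
side stop y -0.02 [0.1515 0.1569 0.1622] 140
side stop y 0.02 [0.1516 0.1571 0.1627] 149
side stop y 0.06 [0.1519 0.1571 0.1631] 146
[-0.0977  0.0979]
```

The step and stop edges lie parallel at yaw -81.7°, 150 mm apart, as given. So the station origin is (0.534,-0.025).

```bash
python3 -m crank '[[0.35,[0.0395,0.028,0],[0,0,0]],[0.35,[0.0395,0.028,0],[0,0,0]],[0.35,[0.0395,0.028,0],[0,0,0]],[0.35,[0.0395,0.028,0],[0,0,0]],[0.35,[0.0395,0.028,0],[0,0,0]],[0.35,[0.0395,0.028,0],[0,0,0]],[0.35,[0.0395,0.028,0],[0,0,0]],[0.35,[0.0395,0.028,0],[0,0,0]]]'
python3 -m crank '[[0.35,[0.0395,0.028,0],[0,0,0]],[0.35,[0.0395,0.028,0],[0,0,0]],[0.35,[0.0395,0.028,0],[0,0,0]],[0.35,[0,0,0],[0,-8,0]],[0.35,[0,0,0],[0,-8,0]],[0.35,[0,0,0],[0,-8,0]],[0.35,[0,0,0],[0,-8,0]],[0.35,[0,0,0],[0,-8,0]]]'
python3 - <<'E'
from h import *
from bench import robot
o=robot.get_obs(); print(o['tool_pos'],np.degrees(o['ee_rot']),o['joint_positions'],o['wrist_force'])
O=np.array([.534,-.025]); a=np.radians(-81.7); X=np.array([np.cos(a),np.sin(a)]); Y=np.array([-X[1],X[0]])
for x,z in [(-.19,.2),(-.19,.04)]: togo(o,[*(O+x*X+.008*Y),z],98.3,40)
E
```

```text
time: 2.5
tool_pos: [0.4444, 0.0805, 0.4571]
ee_rot: [-3.141, 0.0, 1.707]
wrist_force: [0.4, -0.8, -0.3]
width: 0.061
finger_force: 0.0
time: 3.3
tool_pos: [0.5111, 0.2079, 0.4578]
ee_rot: [3.141, 0.704, 1.707]
wrist_force: [0.7, -0.0, -0.5]
width: 0.0613
finger_force: 0.0
[0.5110871  0.20790973 0.45779479] [179.94283265  40.31234427  97.82775478] [ 0.64593653  0.35690326  0.71263135 -0.82948237  2.26828016  0.01979698] [ 0.68780468 -0.02558661 -0.54679877]
shift [ 0.1334 -0.0028  0.2249] turn [-0.25  0.31 -0.36] shift in final axes [ 0.1322 -0.0029  0.2256]
shift [ 0.2369 -0.0029  0.3469] turn [-0.25  0.31 -0.36] shift in final axes [ 0.235  -0.0029  0.3482]
```

```bash
python3 -m crank '[[0.35,[0.0235,0,0.035],[0,0,-0.36]],[0.35,[0.0235,0,0.035],[0,0,0]],[0.35,[0.0235,0,0.035],[0,0,0]],[0.35,[0.0235,0,0.035],[0,0,0]],[0.35,[0.0235,0,0.035],[0,0,0]],[0.35,[0.0235,0,0.035],[0,0,0]],[0.35,[0.0235,0,0.035],[0,0,0]]]'
python3 - <<'E'
from h import *
from bench import robot,vision
o=robot.get_obs(); print(o['tool_pos'],np.degrees(o['ee_rot']),o['joint_positions'],o['wrist_force'])
O=np.array([.534,-.025]); a=np.radians(-81.7); X=np.array([np.cos(a),np.sin(a)]); Y=np.array([-X[1],X[0]])
togo(o,[*(O-.19*X+.008*Y),.03],98.3,40)
s=vision.snapshot('top'); cv2.imwrite('pics/top1.png',s['color'][:,:,::-1])
E
```

```text
time: 4.0
tool_pos: [0.5141, 0.1755, 0.1618]
ee_rot: [-3.135, 0.698, 1.716]
wrist_force: [1.7, 0.1, 1.0]
width: 0.0612
finger_force: 0.0
[0.51405166 0.1754896  0.1617864 ] [-179.62934808   39.9986412    98.32719897] [ 0.59914023  0.31002011  1.36018775 -0.62857627  1.78251656  0.41922772] [1.73766774 0.14256347 0.9687797 ]
shift [ 0.0761 -0.0005  0.1082] turn [-0.35 -0.    0.02] shift in final axes [ 0.0761 -0.0012  0.1082]
```

View pics/top1.png

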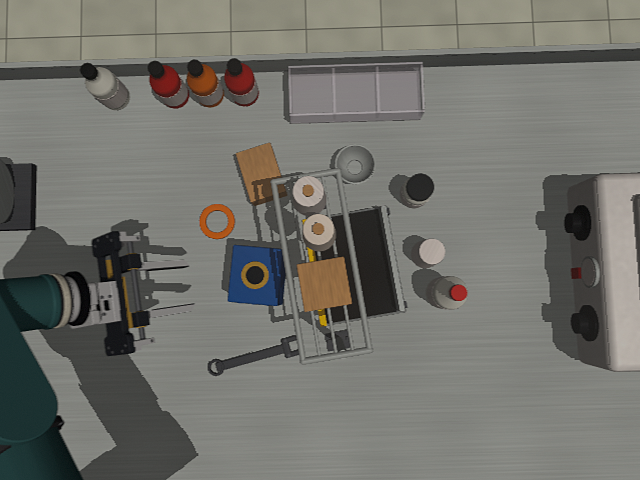

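The top view shows the gripper clear of everything, with the fingers at (190,265) and (190,305), squared to the head at (255,273).

```bash
python3 -m crank '[[0.35,[0.0254,0,0.036],[-0.35,0,0]],[0.35,[0.0254,0,0.036],[0,0,0]],[0.35,[0.0254,0,0.036],[0,0,0]],[0.35,[-0.0153,0,0.0129],[0,0,0]],[0.35,[-0.0153,0,0.0129],[0,0,0]],[0.35,[-0.0077,0,0.0064],[0,0,0]],[0.35,[-0.0077,0,0.0064],[0,0,0]]]'
python3 -m crank '[[0.35,[-0.0077,0,0.0064],[0,0,0]],[0.35,[-0.0077,0,0.0064],[0,0,0]],[0.35,[-0.0061,0,0.0051],[0,0,0]]]'
cat > st.py <<'E'
from h import *
from bench import robot,vision
np.set_printoptions(precision=4,suppress=True)
O=np.array([.534,-.025]); a=np.radians(-81.7); X=np.array([np.cos(a),np.sin(a)]); Y=np.array([-X[1],X[0]])
def st():
    o=robot.get_obs(); d=o['tool_pos'][:2]-O; print('t',o['time'],'station tcp',d@X,d@Y,o['tool_pos'][2],'rot',np.degrees(o['ee_rot']),'F along X,Y,Z',o['wrist_force'][:2]@X,o['wrist_force'][:2]@Y,o['wrist_force'][2]); return o
def blue(h,tol=.008,img=None):
    s=vision.snapshot('top'); H=hsv(s); W=world(s); m=(cv2.inRange(H,(100,120,40),(125,255,255))>0)&(abs(W[...,2]-h)<tol)
    P=ray(s,np.argwhere(m)[:,::-1],h)[:,:2]-O; r=cv2.minAreaRect((np.c_[P@X,P@Y]*1000).astype(np.float32)); print('blue in station mm',m.sum(),r)
    if img: cv2.imwrite('pics/'+img,s['color'][:,:,::-1])
    return s,W
E
python3 -c "
from st import *
st(); blue(.12)"
```

```text
time: 4.75
tool_pos: [0.5251, 0.1055, 0.034]
ee_rot: [3.138, 0.696, 1.712]
wrist_force: [-3.4, 2.9, -0.2]
width: 0.0611
finger_force: 1.9
time: 5.05
tool_pos: [0.5302, 0.0782, 0.0339]
ee_rot: [3.136, 0.697, 1.714]
wrist_force: [-1.1, 4.9, 1.2]
width: 0.0612
finger_force: 3.0
t 5.05 station tcp -0.10267022679703554 0.011104104146304318 0.0338536716745962 rot [179.6797  39.9087  98.1919] F along X,Y,Z -5.047945836271884 -0.39241400524794867 1.2129962653734117
blue in station mm 1560 ((-52.9040412902832, 18.25385093688965), (83.79432678222656, 99.23287963867188), 0.2139386236667633)
```

The head is now square (0.2°) and about 8 mm from the step. I'll keep pushing until contact.

```bash
python3 -m crank '[[0.35,[-0.0038,0,0.0032],[0,0,0]],[0.35,[-0.0023,0,0.0019],[0,0,0]],[0.35,[-0.0015,0,0.0013],[0,0,0]]]'; python3 -m crank '[[0.35,[-0.0008,0,0.0006],[0,0,0]],[0.35,[0,0,0],[0,0,0]]]';python3 -c "
from st import *
st(); blue(.12)"
```

```text
time: 5.4
tool_pos: [0.5318, 0.0697, 0.0338]
ee_rot: [3.135, 0.695, 1.713]
wrist_force: [-1.8, 12.3, 4.1]
width: 0.0614
finger_force: 6.2
time: 5.6
tool_pos: [0.532, 0.0697, 0.0339]
ee_rot: [3.134, 0.694, 1.713]
wrist_force: [-1.7, 10.5, 3.1]
width: 0.0614
finger_force: 5.4
t 5.6 station tcp -0.09402190728062419 0.011702320530253153 0.03388968011923756 rot [179.5698  39.7378  98.1645] F along X,Y,Z -10.646700574505743 -0.16715378772567555 3.113160346483969
blue in station mm 1375 ((-42.76699447631836, 18.38497543334961), (98.93585205078125, 86.60806274414062), 89.68943786621094)
```

The head stands squarely on the step, holding steady at 10 N with its centre at x ≈ -43 mm. Next I'll back off, rise to cover height and start tipping.

```bash
python3 -m crank '[[0.35,[0.0115,0,-0.0096],[0,0,0]],[0.35,[-0.0139,0.006,-0.0165],[0,0,0]],[0.35,[-0.0077,0,0.0064],[0,0,0]],[0.35,[-0.0046,0,0.0035],[0,0,0]],[0.35,[-0.0091,0,-0.0013],[0,0,0]]]'; python3 -c "
from st import *
st(); blue(.12,.03,'top2.png')
s=vision.snapshot('side'); cv2.imwrite('pics/side2.png',s['color'][100:400,100:500,::-1])"
```

```text
time: 6.15
tool_pos: [0.5389, 0.0665, 0.0618]
ee_rot: [3.132, 0.687, 1.713]
wrist_force: [-5.2, 23.7, 11.9]
width: 0.0609
finger_force: 12.6
t 6.15 station tcp -0.08986947289854716 0.018020414654066355 0.061817643353349626 rot [179.4505  39.3483  98.1417] F along X,Y,Z -24.21746549798832 -1.7557899842024813 11.899174127500563
blue in station mm 1247 ((-36.76382064819336, 18.48111915588379), (99.8017349243164, 86.09165954589844), 89.62596130371094)
```

View pics/side2.png

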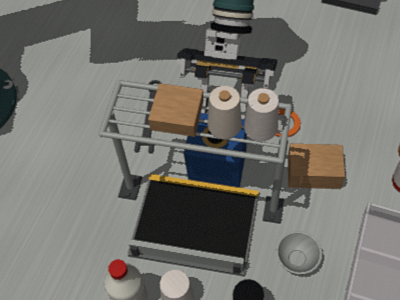

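The side view crop shows the head behind the step at about (215,150), with its top just starting to tilt. I'll check that the force settles.

```bash
python3 -m crank '[[0.35,[-0.002,0,-0.003],[0,0,0]],[0.35,[0,0,0],[0,0,0]]]'; python3 -c "
from st import *
st(); blue(.12,.03)"
```

```text
time: 6.45
tool_pos: [0.539, 0.0642, 0.0658]
ee_rot: [3.133, 0.693, 1.713]
wrist_force: [-0.3, 12.4, 5.4]
width: 0.061
finger_force: 6.7
t 6.45 station tcp -0.0875682760843607 0.017783670111827223 0.06577821667279053 rot [179.4943  39.691   98.1423] F along X,Y,Z -12.322681409170627 1.4918894677103203 5.413581077513804
blue in station mm 1131 ((-31.541847229003906, 18.288726806640625), (100.6378402709961, 86.52238464355469), 89.5984115600586)
```

It's tipping, at about 5° and 12 N. I'll continue along the arc.

```bash
python3 -m crank '[[0.35,[-0.009,0,-0.0015],[0,0,0]],[0.35,[-0.0088,0,-0.0005],[0,0,0]],[0.35,[-0.0088,0,0.0005],[0,0,0]],[0.35,[-0.0088,0,0.001],[0,0,0]],[0.35,[-0.0085,0,0.0015],[0,0,0]]]'; python3 -c "
from st import *
st()"
```

```text
time: 7.0
tool_pos: [0.5441, 0.0275, 0.0952]
ee_rot: [3.133, 0.699, 1.711]
wrist_force: [1.0, 3.7, 6.1]
width: 0.0611
finger_force: 3.7
t 7.0 station tcp -0.05051454762259038 0.017597921341010812 0.09522330421153502 rot [179.4922  40.0569  98.0603] F along X,Y,Z -3.499442558065588 1.5363308519179566 6.138491599658885
```

```bash
python3 -m crank '[[0.35,[-0.007,0,0.0032],[0,0,0]],[0.35,[-0.007,0,0.0034],[0,0,0]],[0.35,[-0.007,0,0.0036],[0,0,0]],[0.35,[-0.0065,0,0.0038],[0,0,0]]]'; python3 -m crank '[[0.35,[-0.0064,0,0.004],[0,0,0]],[0.35,[-0.0064,0,0.004],[0,0,0]],[0.35,[0,0,0],[0,0,0]]]'; python3 -c "
from st import *
st(); blue(.098,.012,'top3.png')
s=vision.snapshot('side'); cv2.imwrite('pics/side3.png',s['color'][100:400,100:500,::-1])"
```

```text
time: 7.4
tool_pos: [0.5487, -0.0043, 0.1044]
ee_rot: [3.132, 0.704, 1.709]
wrist_force: [-0.1, 2.5, 16.7]
width: 0.0613
finger_force: 7.3
time: 7.7
tool_pos: [0.5507, -0.0206, 0.106]
ee_rot: [3.133, 0.706, 1.708]
wrist_force: [1.2, -2.5, 10.4]
width: 0.061
finger_force: 4.9
t 7.7 station tcp -0.001977114177027015 0.017119645113969288 0.10604489838521294 rot [179.4886  40.44    97.8889] F along X,Y,Z 2.644025990298112 0.8758990486541993 10.398681251519662
blue in station mm 110 ((18.492042541503906, 17.652387619018555), (97.96989440917969, 98.94525909423828), 89.84452819824219)
```

View pics/side3.png

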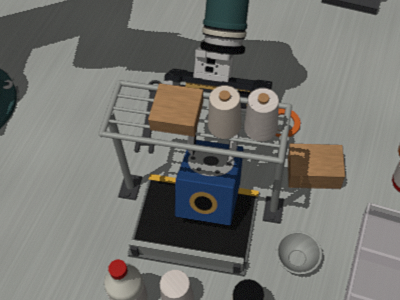

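The side crop shows the head past balance over the board, its port facing the stop at (205,203), resting against the fingertips. I'll ease the tool back along its axis so the head lowers softly.

```bash
python3 -m crank '[[0.35,[0,0,-0.006],[0,0,0]],[0.35,[0,0,-0.006],[0,0,0]],[0.35,[0,0,-0.008],[0,0,0]],[0.35,[0,0,-0.01],[0,0,0]],[0.35,[0,0,-0.01],[0,0,0]],[0.35,[0,0,-0.02],[0,0,0]],[0.35,[0,0,-0.03],[0,0,0]],[0.35,[0,0,0],[0,0,0]]]'; python3 -c "
from st import *
st(); blue(.098,.012)
s=vision.snapshot('side'); cv2.imwrite('pics/side4.png',s['color'][100:400,100:500,::-1])
W=world(s);H=hsv(s);m=(cv2.inRange(H,(100,120,40),(125,255,255))>0); d=W[m]; sx=(d[:,:2]-O)@X; k=d[:,2]>.09
print('side blue z',np.percentile(d[:,2],[2,50,98]),'sx',np.percentile(sx,[1,99]),'port face sx', np.percentile(sx[(d[:,2]<.08)&(d[:,2]>.03)],[10,50,90]))"
```

```text
time: 8.6
tool_pos: [0.5421, 0.0425, 0.1739]
ee_rot: [3.132, 0.697, 1.712]
wrist_force: [0.9, 0.2, 1.3]
width: 0.0608
finger_force: 0.0
t 8.6 station tcp -0.06564929611590618 0.01772347226123877 0.17386966212838623 rot [179.4234  39.9305  98.091 ] F along X,Y,Z -0.03766031708653835 0.909611866739343 1.2506862914734067
blue in station mm 666 ((42.02154541015625, 18.469863891601562), (117.42317199707031, 98.97639465332031), 0.2903631329536438)
side blue z [0.0176 0.0965 0.1009] sx [-0.0121  0.1018] port face sx [0.042  0.0999 0.1011]
```

View pics/side4.png

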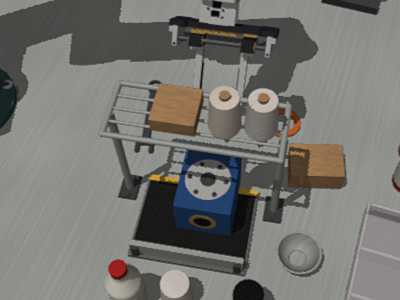

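The side crop shows the head lying flat with its cover up at (207,180) and a top height of 0.098. It spans x ≈ -18 to 101 mm, so it needs about 49 mm of push on the foot end.

```bash
python3 -m crank '[[0.35,[0.0277,0,0.033],[0,0,0]],[0.35,[0.0277,0,0.033],[0,0,0]],[0.35,[0.0277,0,0.033],[0,0,0]],[0.35,[-0.0138,0,0.0116],[0,0,0]],[0.35,[-0.0115,0,0.0096],[0,0,0]]]'; python3 -m crank '[[0.35,[-0.0061,0,0.0051],[0,0,0]],[0.35,[-0.0061,0,0.0051],[0,0,0]],[0.35,[-0.0061,0,0.0051],[0,0,0]],[0.35,[-0.0061,0,0.0051],[0,0,0]],[0.35,[-0.0046,0,0.0038],[0,0,0]],[0.35,[-0.0031,0,0.0026],[0,0,0]]]'; python3 -c "
from st import *
st(); blue(.098,.012)"
```

```text
time: 9.2
tool_pos: [0.5429, 0.0056, 0.0377]
ee_rot: [-3.133, 0.7, 1.721]
wrist_force: [0.9, -0.2, 0.2]
width: 0.0611
finger_force: 0.0
time: 9.8
tool_pos: [0.5514, -0.0342, 0.0415]
ee_rot: [3.139, 0.698, 1.714]
wrist_force: [-0.2, 4.3, -1.7]
width: 0.061
finger_force: 2.3
t 9.8 station tcp 0.011613702763534357 0.015922221093717524 0.04150638978797036 rot [179.8728  39.9871  98.2218] F along X,Y,Z -4.25494278427993 0.40685297483077115 -1.661699024568528
blue in station mm 1106 ((81.74925231933594, 20.59945297241211), (113.52096557617188, 99.3145980834961), 0.21553173661231995)
```

```bash
python3 -m crank '[[0.35,[-0.0031,0,0.0026],[0,0,0]],[0.35,[-0.0031,0,0.0026],[0,0,0]],[0.35,[-0.0019,0,0.0016],[0,0,0]],[0.35,[-0.0012,0,0.001],[0,0,0]]]'; python3 -m crank '[[0.35,[-0.0008,0,0.0006],[0,0,0]],[0.35,[-0.0008,0,0.0006],[0,0,0]],[0.35,[0,0,0],[0,0,0]]]'; python3 -c "
from st import *
st(); blue(.098,.012)"
```

```text
time: 10.25
tool_pos: [0.5532, -0.0457, 0.0415]
ee_rot: [3.14, 0.698, 1.715]
wrist_force: [-1.6, 4.9, 0.2]
width: 0.0614
finger_force: 2.7
time: 10.55
tool_pos: [0.5537, -0.0463, 0.0415]
ee_rot: [3.138, 0.696, 1.714]
wrist_force: [-1.7, 8.9, 1.1]
width: 0.0608
finger_force: 4.8
t 10.55 station tcp 0.02389675680011812 0.016441418631137815 0.04148837275382516 rot [179.7987  39.8574  98.2267] F along X,Y,Z -9.078168551092155 -0.36305502306212795 1.1072740704223332
blue in station mm 1225 ((91.60975646972656, 20.421293258666992), (116.91805267333984, 100.23054504394531), 0.07244376838207245)
```

```bash
python3 -m crank '[[0.35,[-0.0008,0,0.0006],[0,0,0]],[0.35,[-0.0008,0,0.0006],[0,0,0]],[0.35,[0,0,0],[0,0,0]]]'; python3 -m crank '[[0.35,[0.0077,0,-0.0064],[0,0,0]],[0.35,[0.023,0,-0.0193],[0,0,0]],[0.35,[0.03,0,-0.025],[0,0,0]],[0.35,[0,0,-0.04],[0,0,0]],[0.35,[0,0,-0.04],[0,0,0]],[0.35,[0,0,0],[0,0,0]]]'; python3 -c "
from st import *
st(); blue(.098,.012)
s=vision.snapshot('side'); cv2.imwrite('pics/side5.png',s['color'][100:450,100:500,::-1])
W=world(s);m=(cv2.inRange(hsv(s),(100,120,40),(125,255,255))>0)&(abs(W[...,2]-.098)<.004); P=ray(s,np.argwhere(m)[:,::-1],.098)[:,:2]-O; print('port edge x by y',[(round(lo,3),np.percentile((P@X)[(P@Y>lo)&(P@Y<lo+.02)],99)) for lo in (-.02,0,.02,.04)])"
```

```text
time: 10.9
tool_pos: [0.554, -0.0466, 0.0414]
ee_rot: [3.137, 0.693, 1.714]
wrist_force: [-2.2, 15.6, 2.7]
width: 0.0612
finger_force: 7.7
time: 11.5
tool_pos: [0.5377, 0.0819, 0.1081]
ee_rot: [3.127, 0.699, 1.71]
wrist_force: [0.7, -0.1, 0.5]
width: 0.061
finger_force: 0.0
t 11.5 station tcp -0.10520989053626126 0.019109586733444078 0.1080618449483397 rot [179.1871  40.0354  97.9588] F along X,Y,Z 0.23597601424177495 0.6856442498121055 0.47722456145242126
blue in station mm 1225 ((91.67713928222656, 20.60028839111328), (117.05545043945312, 99.83475494384766), 0.09556189179420471)
port edge x by y [(-0.02, np.float64(0.15042184696860875)), (0, np.float64(0.15174829043315952)), (0.02, np.float64(0.15124791637453597)), (0.04, np.float64(0.151180961659014))]
```

View pics/side5.png

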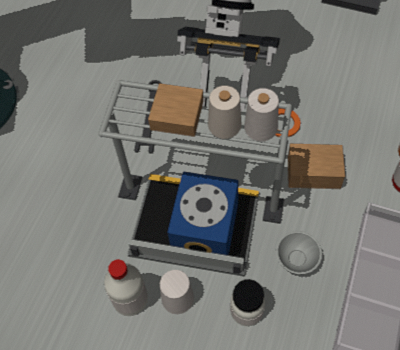

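The head is flush with the stop: its port edge is at 150–152 mm and it is square within 0.1°. The cover at (204,205) faces up, the other things haven't moved, and the arm is clear.

```bash
python3 -c "
from bench import robot
print(robot.close_job())"
```

```text
the job is handed in; nothing more can be done
None
```

The pump head lies flat on the board, cover up, with its port end flush against the back stop; the arm was clear, nothing else looked disturbed, and I handed the job in at about 11.6 s.

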